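# Light a bearing bore with the torch

## Robot

A 6-joint arm with a two-finger parallel gripper is mounted at the origin on the work surface; the furniture and walls round the work are solid. World frame = base frame: x ahead of the robot, y to its left, z up, the work surface at z = 0. Lengths are in m, angles in rad, forces in N, time in s.
With the tool pointing down it reaches from about 0.225 to 0.875 m from the base axis. Payload 3.4 kg.
Tool frame: the origin (TCP) lies at the very end of the fingers, on their centre line; the grasp point (between the pads) lies arm.pinch_z behind it (arm.pinch_z is the distance from the TCP to the grasp point, in m); x points along the fingers, z is the direction in which the jaws open and shut, and the axes are right-handed (so a half turn about x gives the same grasp; the last joint's range is limited). The gripper opens to 85 mm and grips with 20 to 120 N. Pads are 22 mm wide; open, the fingers measure 114 mm over their backs; the gripper's body (76 mm by 85 mm) begins 54 mm behind the grasp point. The pads swing forward as they close: fully open they stand 13 mm farther back than shut.
Start: joints at [1.204, 0.276, 1.505, -0, 1.361, -0.121], TCP at [0.14, 0.558, 0.231] pointing down, gripper open.
Joint ranges: [-2.89, 2.89], [-0.75, 2.08], [0.22, 2.7], [-1.18, 4.32], [0.11, 2.71], [-2.7, 2.7]. Speed limits (rad/s): [2.57, 2.57, 3.14, 3.14, 3.14, 3.14].

## Interface

Orientations are given as a unit quaternion [w, x, y, z].
In Python, from bench import arm gives the robot as it stands.
- The arm moves only by the shell command python3 -m inch 'ROWS' [OPENING] [FORCE]. ROWS is a JSON object of lists of equal length, an entry for each row: "delta_pos": the shift along the tool's x, y, z in mm, a list of three; "rotation": the turn, a rotation vector about the tool's x, y, z in rad, a list of three. A call has 1 to 20 rows; each row shifts and turns the pose as measured when the row begins, along the tool's axes as they then stand; what a row does not reach is not made up. A row lasts 1/10 s, in which the tool goes at most 50 mm and 8.59 degrees, less where a joint would pass 70% of its speed; a pose out of reach is approached as far as the arm can. A call is refused whole if a number of a shift passes 50 or a number of a turn 0.15, either way. A call with a gripper value outside its range is refused whole. OPENING is the opening, from -1 (shut) to 1 (fully open), set as the call begins (- or left out, the last holds). The fingers move at their own pace and stop on an object; FORCE is the grip in N (left out, the last holds). Time passes only in rows, so rows that do not move let the fingers close. It gives the time, the measured TCP pose, the force and the opening at its end, in the units of the state.
- arm.sense(): the state, without advancing time (a new reading comes with each control period).
- arm.camera(name): name is "scene" or "top" or "wrist"; returns the picture (420x560x3 uint8, red, green, blue); there is no depth.
- arm.camera_params(name): a dict with "fx", "fy", "cx", "cy" (pixels), "extrinsics" (4x4, takes a point from camera to world coordinates). Camera axes: x right, y down, z forward; pixel columns grow to the right and rows downward; lengths in m; the calibration is good to about 2 mm. A picture is of the moment at which its call begins: read the wrist's pose just before it. camera_params takes no time and is no camera call; for the wrist camera it gives the pose at the moment of the call.
- arm.job_done(): hands the job in, once; it reports no verdict.
The state is a dict: "clock": time; "joint_positions": joint angles; "joint_velocities": joint speeds; "effort": joint torques, N m; "position": TCP position; "eef_rot": TCP orientation; "ft_force": force on the tool from outside, world axes, zero at the start; "moment": the same for the moment, N m; "grip_width": opening from 0.0 (shut) to 1.0 (fully open).
Only numpy, scipy, OpenCV 4.12 (cv2) and the standard library are available. Lean on these libraries where they do the work, as an engineer would, in place of code of your own. Each camera call takes 0.05 s, during which the arm holds its last target. There are 200 camera calls.

## Task

Get the bearing that stands on the small kit cabinet ready to be looked through: first push the cabinet's open red drawer fully home until it clicks in, then draw the black torch out of its leaning holder, turn it level and hold it up in front of the bearing, lens towards the bearing, in line with its bore and a few centimetres (about 4 cm) away from it. Finish while still holding the torch there, steady; do not touch the bearing, and leave the mug, the tape measure and the small loose bearing where they are.

Things in the scene. Friction and masses are not known exactly. Their poses are not given: they have to be found in the camera images.
- cab_drawer0 (a joint): opening of the red kit drawer in m: 0 = fully home (in its detent), grows as it is drawn out towards the cabinet's front (starts 0.035 to 0.06). About 1 N of friction; over the last 8 mm a sprung detent resists with about 4 to 8 N (push on through it) and then pulls the drawer home; it stops rigidly at 0.
- cab_drawer0_handle (a point): middle of the drawer's steel bar handle: a level round bar 70 mm long, parallel to the drawer front, 35 mm out from it and 39 mm above the bench. Moves with the drawer. The drawer front is 134 mm wide and 43 mm high.
- cab: small grey kit cabinet, fixed to the bench, 130 mm deep (its x) x 140 mm wide (its y) x 70 mm high; origin at the centre of its underside, z up. Its front with the red drawer is at its -x side: the drawer opens along its -x and is pushed home along its +x. On top stands a dark cradle with the bearing, 83 mm behind the front face of the cabinet.
- cradle: the dark steel cradle with rubber pads under the bearing, fixed on the cabinet top, 34 mm x 100 mm; moves with the cabinet's place
- bearing: the steel bearing standing upright in the cradle on the cabinet, fixed there, 80 mm outside diameter, 22 mm thick, bore 28 mm, its axis level and parallel to the cabinet's x; origin at the centre of its rear face. Not to be touched.
- bore (a point): centre of the bearing's front face, 150 mm above the bench. Its x axis points level out of the bore towards the cabinet's front (the side the torch must come to), z up.
- dock: torch holder, fixed to the bench: blue foot 95 mm (its x) x 70 mm with a black round tube that leans 45 degrees, rising towards the foot's +x; origin at the centre of the foot's underside, z up. The torch sticks out of the tube, head up.
- dock_mouth (a point): centre of the open upper end of the holder tube, 67 mm above the bench; the tube is 47 mm outside and 37 mm inside, 50 mm deep inside.
- dock_floor (a point): centre of the inner floor of the holder tube, on its axis (the torch's tail rests here).
- torch: the black torch, loose, 164 mm long, 0.18 kg, with a red ring; a round body 32 mm in diameter, 108 mm long, and a wider head 48 mm in diameter, 54 mm long. Its tail stands 50 mm deep in the holder tube; slide it out along the tube's axis. Origin beside its middle; use the points.
- torch_grip (a point): point on the torch's axis, in the free length of its body (32 mm diameter), 82 mm from the tail end, 32 mm above the tube's mouth and 26 mm below the head: the place to grip. Its x axis points along the torch towards the lens; its y axis is square to the torch (level while in the holder).
- torch_lens (a point): centre of the torch's lens, at the end of the head, 78 mm from torch_grip; x axis = direction of the beam, away from the torch.
- torch_tail (a point): centre of the torch's tail end, 83 mm from torch_grip.
- mug: white mug, loose bystander, 95 mm high; origin at the centre of its underside
- tape_measure: yellow tape measure, loose bystander, 36x82x66 mm; origin at the centre of its underside
- small_bearing: small steel bearing lying flat on the bench, loose bystander, 62 mm diameter, 16 mm high; origin at the centre of its underside

How it is judged:
By the outcome, as a careful person would: the job done as asked, in the order asked, and still so for the second after the job is handed in, while the arm keeps its last pose, push and grip.
It also fails if it takes over 54 s, if anything falls off the work surface, if the arm or the gripper's body presses on something with over 40 N, if the wrist force passes 120 N, or if a joint passes its speed limit or range.

## Working session

There is one attempt and no reset: what is moved stays moved. The work goes in short steps, Python scripts to look and compute and a shell command to move; the robot and the scene stay as the last step left them, time stands still between calls to the robot, and variables do not carry over. Pictures are saved under pics/ and viewed, about 8 in all and at most 12, crops included, and the job is handed in when it is done.

```bash
ls; mkdir -p pics
python3 - <<'E'
from bench import arm
import cv2,numpy as np
print(arm.sense(), arm.pinch_z)
for n in("scene","top"):
    p=arm.camera_params(n); print(n,p)
    cv2.imwrite(f"pics/{n}0.png",arm.camera(n)[:,:,::-1])
E
```

```text
pics
{'clock': 0.0, 'joint_positions': array([ 1.20398773e+00,  2.76582568e-01,  1.50613467e+00, -1.31620735e-05,
        1.36066968e+00, -1.20980057e-01]), 'joint_velocities': array([-0.00424019, -0.00053017,  0.00084687, -0.00024601,  0.00060442,
       -0.00020604]), 'effort': array([ 1.08308781e-03, -4.16769898e+01, -2.45806789e+01, -1.29786267e-04,
        1.08304448e-02, -9.92970655e-06]), 'position': array([0.13974276, 0.55722433, 0.23044617]), 'eef_rot': array([ 0.55698819, -0.43525673,  0.55807072,  0.434595  ]), 'ft_force': array([-0.05982711, -0.16252233, -0.2602419 ]), 'moment': array([-0.00272923, -0.02623599,  0.00903675]), 'grip_width': 0.9999963886635748} 0.0187
scene {'fx': 381.67645337654386, 'fy': 381.67645337654386, 'cx': 279.26452327606785, 'cy': 211.76480881558422, 'extrinsics': array([[-0.87577892,  0.42349892, -0.23164619,  0.73420554],
       [ 0.48269382,  0.77253246, -0.41255336,  0.27968186],
       [ 0.0042383 , -0.47311972, -0.88098795,  0.8698217 ],
       [ 0.        ,  0.        ,  0.        ,  1.        ]])}
top {'fx': 534.8254359197598, 'fy': 534.8254359197598, 'cx': 269.63652216608386, 'cy': 208.70077857088907, 'extrinsics': array([[ 0.00966773, -0.98319048,  0.18232667,  0.30178058],
       [-0.99973933, -0.01327517, -0.01857553, -0.05746361],
       [ 0.0206837 , -0.18209956, -0.98306253,  1.38692619],
       [ 0.        ,  0.        ,  0.        ,  1.        ]])}
```

View pics/scene0.png

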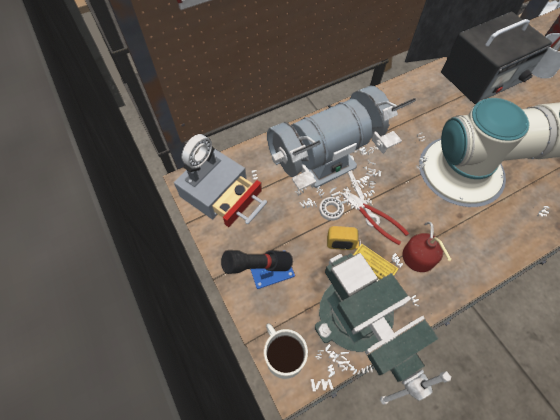

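View pics/top0.png

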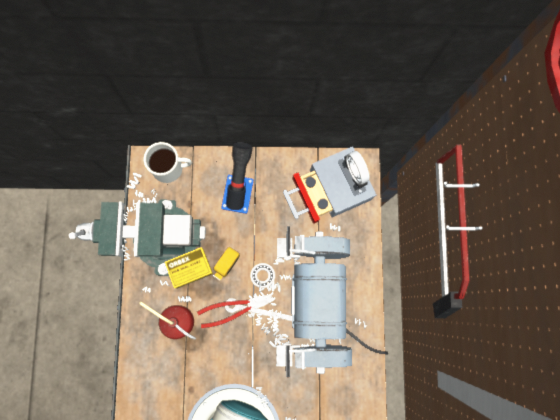

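The scene view shows the cabinet at about (212,185), its red drawer front at (242,203), the torch at (258,262) and the blue foot at (272,275). The top view shows the torch head at (242,155), the foot at (237,195), the cabinet at (343,180), the handle at (292,205) and the bearing at (356,170). Next I'll zoom in on both.

```bash
cat > h.py <<'E'
import numpy as np,cv2
from bench import arm
from scipy.spatial.transform import Rotation as R
def ray(p,u,v):
    E=p["extrinsics"];d=E[:3,:3]@[(u-p["cx"])/p["fx"],(v-p["cy"])/p["fy"],1];return E[:3,3],d/np.linalg.norm(d)
def plane(p,u,v,z):
    o,d=ray(p,u,v);return o+d*(z-o[2])/d[2]
def tri(*prs):
    A=np.zeros((3,3));b=np.zeros(3);L=[ray(*q) for q in prs]
    for o,d in L: M=np.eye(3)-np.outer(d,d);A+=M;b+=M@o
    x=np.linalg.solve(A,b);return x,[round(1e3*np.linalg.norm((np.eye(3)-np.outer(d,d))@(x-o)),1) for o,d in L]
def proj(p,X):
    E=p["extrinsics"];c=E[:3,:3].T@(np.array(X)-E[:3,3]);return np.array([p["fx"]*c[0]/c[2]+p["cx"],p["fy"]*c[1]/c[2]+p["cy"]])
def tool():
    s=arm.sense();q=s["eef_rot"];return np.array(s["position"]),R.from_quat([q[1],q[2],q[3],q[0]]).as_matrix(),s
E
python3 - <<'E'
from h import *
a=cv2.imread("pics/scene0.png")[125:300,165:315];b=cv2.imread("pics/top0.png")[135:230,215:385]
a=cv2.resize(a,None,fx=3,fy=3,interpolation=cv2.INTER_CUBIC);b=cv2.resize(b,None,fx=4,fy=4,interpolation=cv2.INTER_CUBIC)
def grid(im,u0,v0,s):
    for u in range((u0//20+1)*20,u0+im.shape[1]//s,20): cv2.line(im,((u-u0)*s,0),((u-u0)*s,6),(0,255,0),1);cv2.putText(im,str(u),((u-u0)*s,18),0,.4,(0,255,0),1)
    for v in range((v0//20+1)*20,v0+im.shape[0]//s,20): cv2.line(im,(0,(v-v0)*s),(6,(v-v0)*s),(0,255,0),1);cv2.putText(im,str(v),(8,(v-v0)*s+4),0,.4,(0,255,0),1)
grid(a,165,125,3);grid(b,215,135,4)
cv2.imwrite("pics/az.png",a);cv2.imwrite("pics/bz.png",b)
for n in("scene","top"):
    im=cv2.imread(f"pics/{n}0.png");h=cv2.cvtColor(im,cv2.COLOR_BGR2HSV)
    for c,lo,hi in(("blue",(100,150,80),(125,255,255)),("red",(0,150,80),(6,255,255)),("red2",(174,150,80),(180,255,255))):
        m=cv2.inRange(h,lo,hi);k,l,st,ce=cv2.connectedComponentsWithStats(m)
        print(n,c,[(st[i].tolist(),ce[i].round(1).tolist()) for i in range(1,k) if st[i,4]>25])
E
```

```text
scene blue [([251, 268, 43, 21, 480], [269.2, 276.1])]
scene red [([223, 181, 38, 46, 499], [241.6, 203.1]), ([365, 205, 43, 30, 151], [387.6, 218.7]), ([360, 208, 40, 36, 144], [378.9, 227.5]), ([407, 236, 32, 34, 314], [419.5, 258.7]), ([423, 241, 12, 9, 36], [427.2, 246.1]), ([266, 254, 5, 14, 37], [268.4, 260.7])]
scene red2 []
top blue [([223, 179, 8, 25, 76], [226.3, 191.3]), ([232, 178, 21, 35, 192], [245.8, 195.3])]
top red [([546, 19, 14, 93, 791], [554.5, 64.8]), ([441, 145, 22, 38, 249], [456.7, 162.3]), ([293, 173, 27, 50, 336], [305.6, 197.6]), ([232, 183, 11, 5, 38], [236.9, 185.0]), ([458, 188, 8, 38, 197], [461.0, 206.9]), ([459, 231, 10, 68, 427], [463.8, 264.4]), ([198, 300, 50, 15, 163], [221.0, 305.4]), ([162, 306, 32, 26, 446], [180.3, 316.5]), ([201, 308, 49, 20, 174], [224.3, 319.2]), ([160, 320, 24, 19, 226], [170.1, 330.8])]
top red2 []
```

View pics/az.png

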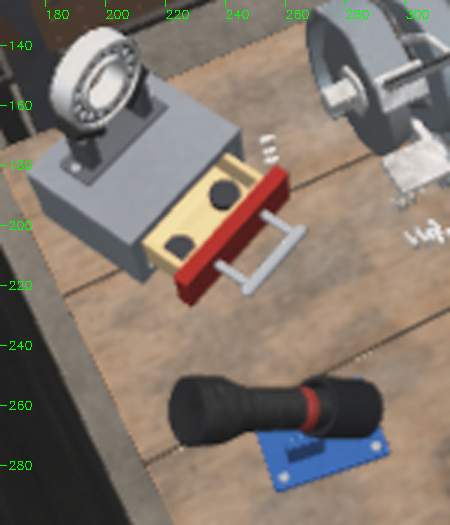

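View pics/bz.png

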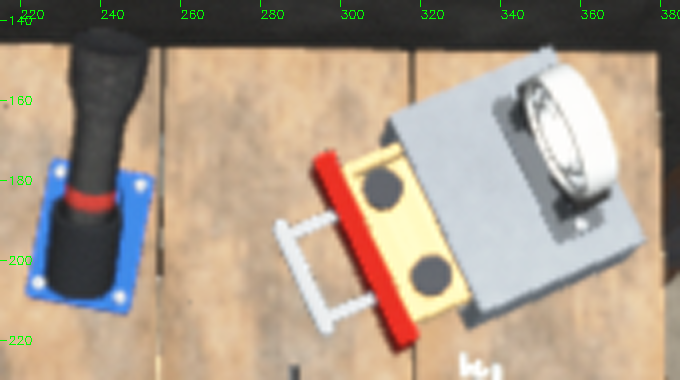

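The zooms give these points:

| Feature | Scene (px) | Top (px) |
|---|---|---|
| Cabinet top corners | (175,185), (246,168) | (312,165), (332,212), (376,195), (352,147) |
| Handle ends | (266,202), (247,222) | (296,217), (285,192) |
| Red ring | (268,261) | (237,185) |
| Bore | (198,154) | (354,166) |

Run:
```python
from h import *
np.set_printoptions(precision=4,suppress=True)
s=arm.camera_params("scene");t=arm.camera_params("top")
def P(n,a,b): print(n,*tri((s,*a),(t,*b)))
P("handle -y",(266,201.7),(296.5,217));P("handle +y",(247.3,221.7),(285,192))
P("cab frontright",(245.7,168.3),(332,211));P("cab front +y",(213,212),(312.3,165));P("cab back +y",(175,185),(352.5,147))
P("bore",(198,154),(354,166));P("ring",(268.4,260.7),(236.9,185))
# ring centre from axis midline
P("ring mid",(268,261),(237.2,185));P("head",(230,262),(242,146));P("body/head neck",(247,261),(240,166))
c=[plane(t,*q,.07) for q in((312.3,165),(332,211),(375.8,195),(352.5,147))]
print(np.array(c)); 
for i in range(4):print(np.linalg.norm(c[i]-c[i-1]),np.degrees(np.arctan2(*(c[i]-c[i-1])[[1,0]])))
for q in((229.5,177),(250.5,181),(245.5,208.5),(224,206)): print("foot screw",plane(t,*q,.012))
p=arm.camera_params("wrist");print(tool()[:2], p)
cv2.imwrite("pics/w0.png",arm.camera("wrist")[:,:,::-1])
```

```text
handle -y [ 0.531  -0.1517  0.0373] [np.float64(0.5), np.float64(0.5)]
handle +y [ 0.5967 -0.1226  0.0384] [np.float64(0.6), np.float64(0.6)]
cab frontright [ 0.5406 -0.2376  0.081 ] [np.float64(0.4), np.float64(0.4)]
cab front +y [ 0.6637 -0.1894  0.0426] [np.float64(5.4), np.float64(5.4)]
cab back +y [ 0.7138 -0.2957  0.0548] [np.float64(1.0), np.float64(1.0)]
bore [ 0.6375 -0.2817  0.1507] [np.float64(0.3), np.float64(0.3)]
ring [0.6052 0.0013 0.07  ] [np.float64(0.7), np.float64(0.7)]
ring mid [0.6059 0.0006 0.0674] [np.float64(0.6), np.float64(0.6)]
head [ 0.6865 -0.0115  0.1363] [np.float64(1.5), np.float64(1.5)]
body/head neck [ 0.6488 -0.0083  0.0992] [np.float64(1.7), np.float64(1.7)]
[[ 0.6607 -0.19    0.07  ]
 [ 0.5423 -0.2389  0.07  ]
 [ 0.5849 -0.3504  0.07  ]
 [ 0.71   -0.2936  0.07  ]]
0.1147916240625153 115.44613815290946
0.12815263416555173 -157.55240448391902
0.11932084292620798 -69.08758709649054
0.13743261717539004 24.383866354250205
foot screw [0.6405 0.0233 0.012 ]
foot screw [ 0.6304 -0.0322  0.012 ]
foot screw [ 0.5565 -0.0204  0.012 ]
foot screw [0.5624 0.0359 0.012 ]
(array([0.1397, 0.5573, 0.2305]), array([[-0.0006, -0.9699,  0.2433],
       [-0.0016,  0.2433,  0.9699],
       [-1.    ,  0.0002, -0.0017]])) {'fx': 317.06341638107165, 'fy': 317.06341638107165, 'cx': 279.3382741041485, 'cy': 207.43795424314413, 'extrinsics': array([[ 0.2429,  0.9294,  0.2778,  0.0696],
       [ 0.97  , -0.2321, -0.0716,  0.575 ],
       [-0.0021,  0.2869, -0.958 ,  0.3733],
       [ 0.    ,  0.    ,  0.    ,  1.    ]])}
```

Checks: handle length 72 mm (70 given), handle height 38 mm (39), bore height 151 mm (150), foot yaw −9°. The cabinet's x direction is about −66° and the handle centre is at (0.564,-0.137). I'll move to above the handle.

```bash
python3 -m inch '{"delta_pos":[[-30,0,0],[-30,-10,-10],[-30,-20,-20],[-10,-33,-32],[0,-33,-32],[0,-33,-32],[0,-33,-32],[0,-33,-32],[0,-33,-32],[0,-33,-32],[0,-33,-32],[0,-33,-32],[0,-33,-32],[0,-33,-32],[0,-33,-32],[0,-33,-32],[0,-33,-32],[0,-33,-32],[0,-30,-30],[0,-20,-20]],"rotation":[[0,0,0],[0,0,0],[0,0,0],[0,0,0],[0,0,0],[0,0,0],[0,0,0],[0,0,0],[0,0,0],[0,0,0],[0,0,0],[0,0,0],[0,0,0],[0,0,0],[0,0,0],[0,0,0],[0,0,0],[0,0,0],[0,0,0],[0,0,0]]}' -1 && python3 -m inch '{"delta_pos":[[0,0,0],[0,0,0],[0,0,0],[0,0,0],[0,0,0],[0,0,0],[0,0,0],[0,0,0]],"rotation":[[0.13,0,0],[0.13,0,0],[0.13,0,0],[0.13,0,0],[0.13,0,0],[0.13,0,0],[0.13,0,0],[0,0,0]]}'
python3 - <<'E'
from h import *
np.set_printoptions(precision=4,suppress=True)
p,M,s=tool();print(p,M,s["joint_positions"])
w=arm.camera_params("wrist");im=arm.camera("wrist")[:,:,::-1].copy();cv2.imwrite("pics/w1.png",im)
np.save("w1.npy",w,allow_pickle=True)
E
```

```text
clock: 2.15
position: [0.5752, -0.1488, 0.3314]
eef_rot: [0.555, -0.438, 0.557, 0.436]
ft_force: [-0.5, 0.9, 0.2]
grip_width: 0.002
clock: 2.95
position: [0.5765, -0.1551, 0.3246]
eef_rot: [0.691, -0.133, 0.698, 0.133]
ft_force: [0.6, 0.0, 0.2]
grip_width: -0.002
[ 0.5765 -0.1551  0.3246] [[-0.0107 -0.3694  0.9292]
 [-0.0007  0.9293  0.3695]
 [-0.9999  0.0032 -0.0102]] [-0.3766  0.2808  1.2718 -0.0046  1.5986 -0.7551]
```

View pics/w1.png

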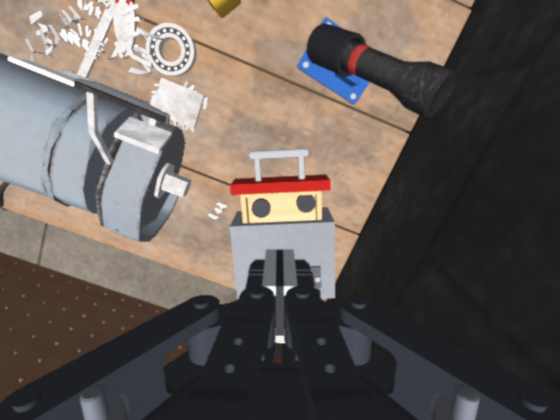

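The wrist view shows the handle bar from (250,155) to (307,153), the cabinet's front top edge from (231,222) to (334,217), the torch ring at (357,60) and its head end at about (437,92).

Run:
```python
from h import *
np.set_printoptions(precision=4,suppress=True)
w=np.load("w1.npy",allow_pickle=True).item();t=arm.camera_params("top");s=arm.camera_params("scene")
a,b=plane(w,250,155,.039),plane(w,307.5,153,.039);print("handle",a,b,(a+b)/2,np.linalg.norm(a-b),np.degrees(np.arctan2(*(b-a)[[1,0]])))
c,d=plane(w,231.5,222,.07),plane(w,334,217.5,.07);print("front",c,d,(c+d)/2,np.linalg.norm(c-d),np.degrees(np.arctan2(*(d-c)[[1,0]])))
print("handle tri",tri((w,250,155),(t,296.5,217)),tri((w,307.5,153),(t,285,192)))
# torch outlines: dark mask
for n,p,f,box in(("w",w,"w1",(290,10,470,125)),("t",t,"top0",(220,138,262,215)),("s",s,"scene0",(215,245,300,285))):
    im=cv2.imread(f"pics/{f}.png");x0,y0,x1,y1=box
    h=cv2.cvtColor(im,cv2.COLOR_BGR2HSV);r=cv2.inRange(h,(0,140,60),(6,255,255));m=np.zeros_like(r);m[y0:y1,x0:x1]=r[y0:y1,x0:x1]
    k,l,st,ce=cv2.connectedComponentsWithStats(m);i=1+np.argmax(st[1:,4]);pts=np.argwhere(l==i)[:,::-1].astype(np.float32)
    print(n,cv2.minAreaRect(pts),pts.mean(0))
im=cv2.imread("pics/w1.png")[5:130,285:475];cv2.imwrite("pics/wt.png",cv2.resize(im,None,fx=4,fy=4,interpolation=cv2.INTER_CUBIC))
# predicted torch from foot estimate
th=np.radians(-9.1);ax=np.array([np.cos(th),np.sin(th),1])/2**.5
print(ax)
```

```text
handle [ 0.5307 -0.1535  0.039 ] [ 0.6014 -0.1224  0.039 ] [ 0.5661 -0.1379  0.039 ] 0.07727870773367834 23.759216648342576
front [ 0.5399 -0.2409  0.07  ] [ 0.6634 -0.1845  0.07  ] [ 0.6017 -0.2127  0.07  ] 0.13577014877088403 24.5631049265477
handle tri (array([ 0.5307, -0.1522,  0.0431]), [np.float64(0.7), np.float64(0.7)]) (array([ 0.6065, -0.1252, -0.0068]), [np.float64(0.9), np.float64(0.9)])
w ((356.0000305175781, 57.5), (12.074766159057617, 31.304948806762695), 26.56505012512207) [355.1512  57.1822]
t ((236.5, 185.0), (4.0, 11.0), 90.0) [236.9773 185.0227]
s ((268.0, 260.5), (13.0, 4.0), 90.0) [268.3333 260.6667]
[ 0.6982 -0.1118  0.7071]
```

View pics/wt.png

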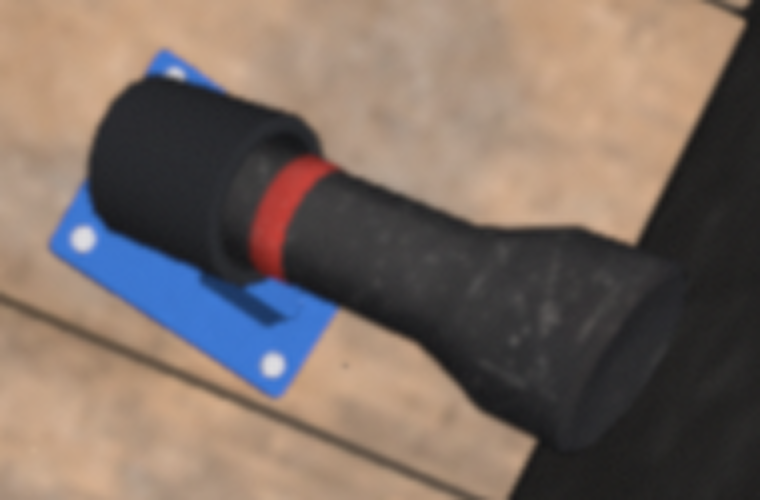

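The crop shows the tube mouth centre at about (352,54.5) in the full image, the neck at about (397,76) and the lens centre at about (441,92). I'll check these against a mouth-plus-45° model of the axis.

Run:
```python
from h import *
np.set_printoptions(precision=4,suppress=True)
w=np.load("w1.npy",allow_pickle=True).item();t=arm.camera_params("top");s=arm.camera_params("scene")
print("mouth on plane",plane(w,352,54.5,.067)); 
print("foot screws",[plane(w,285+x/4,5+y/4,.012)[:2] for x,y in((82,238),(273,365),(175,75))])
print("lens tri",tri((w,441,92.5),(s,230,262))); print("neck tri",tri((w,397.5,76.3),(t,239.8,166.5),(s,246.5,261)));print("ring tri",tri((w,357,58.5),(t,237.2,185),(s,268,261)))
th=np.radians(-9.1);ax=np.array([np.cos(th),np.sin(th),1])/2**.5
m=plane(w,352,54.5,.067)
for L in(0,32,58,110):print(L,m+ax*L/1e3,proj(w,m+ax*L/1e3),proj(t,m+ax*L/1e3),proj(s,m+ax*L/1e3))
```

```text
mouth on plane [0.6014 0.0024 0.067 ]
foot screws [array([ 0.5565, -0.0188]), array([ 0.6321, -0.0314]), array([0.5653, 0.0362])]
lens tri (array([ 0.6866, -0.0111,  0.137 ]), [np.float64(1.6), np.float64(1.6)])
neck tri (array([ 0.6494, -0.0076,  0.1018]), [np.float64(2.0), np.float64(3.9), np.float64(2.4)])
ring tri (array([0.6067, 0.0006, 0.0681]), [np.float64(1.7), np.float64(0.7), np.float64(1.3)])
0 [0.6014 0.0024 0.067 ] [352.   54.5] [236.3027 186.9054] [269.8646 260.7316]
32 [ 0.6238 -0.0012  0.0896] [373.484  62.408] [237.5599 176.1615] [259.8343 260.2821]
58 [ 0.6419 -0.0041  0.108 ] [392.7164  69.4871] [238.6068 167.2149] [251.2534 259.8976]
110 [ 0.6782 -0.0099  0.1448] [436.9745  85.7779] [240.7723 148.709 ] [232.8098 259.0711]
```

```bash
python3 -m inch '{"delta_pos":[[0,33,0],[0,33,0],[0,0,0],[40,0,0],[40,0,0],[40,0,0],[40,0,0],[40,0,0],[40,0,0],[30,0,0],[20,0,0],[0,0,0]],"rotation":[[-0.04,0,0],[0,0,0],[0,0,0],[0,0,0],[0,0,0],[0,0,0],[0,0,0],[0,0,0],[0,0,0],[0,0,0],[0,0,0],[0,0,0]]}'
python3 - <<'E'
from h import *
np.set_printoptions(precision=4,suppress=True)
p,M,s=tool();print(p,M);d=np.array([.565,-.137,.039])-p;print("handle in tool mm",1e3*M.T@d)
E
```

```text
clock: 4.2
position: [0.553, -0.0985, 0.0261]
eef_rot: [0.688, -0.161, 0.69, 0.156]
ft_force: [-0.8, -0.5, -0.2]
grip_width: 0.001
[ 0.553  -0.0985  0.0261] [[-0.0007 -0.4373  0.8993]
 [-0.0068  0.8993  0.4373]
 [-1.     -0.0059 -0.0036]]
handle in tool mm [-12.6449 -39.9302  -6.1001]
```

```bash
python3 -m inch '{"delta_pos":[[4,-3,-6],[0,-10,0],[0,-10,0],[0,-10,0],[0,-10,0],[0,-10,0],[0,-10,0]],"rotation":[[0.035,0,0],[0,0,0],[0,0,0],[0,0,0],[0,0,0],[0,0,0],[0,0,0]]}'
```

```text
clock: 4.9
position: [0.574, -0.1583, 0.0261]
eef_rot: [0.692, -0.143, 0.692, 0.147]
ft_force: [-3.4, 27.1, 10.1]
grip_width: -0.0
```

```bash
python3 -m inch '{"delta_pos":[[0,-5,0],[0,-5,0],[0,-5,0]],"rotation":[[0,0,0],[0,0,0],[0,0,0]]}'
```

```text
clock: 5.2
position: [0.5739, -0.1576, 0.0265]
eef_rot: [0.689, -0.128, 0.696, 0.155]
ft_force: [-2.8, 12.9, 5.7]
grip_width: -0.001
```

Run:
```python
from h import *
np.set_printoptions(precision=4,suppress=True)
p,M,s=tool();print(p,M,s["ft_force"],s["moment"])
a=arm.camera("scene")[:,:,::-1][130:245,165:305];b=arm.camera("top")[:,:,::-1][135:235,255:385]
a=cv2.resize(a,(560,460),interpolation=cv2.INTER_CUBIC)
cv2.imwrite("pics/a2.png",a)
```

```text
[ 0.5739 -0.1576  0.0265] [[-0.0166 -0.3929  0.9194]
 [ 0.0353  0.9188  0.3933]
 [-0.9992  0.039  -0.0014]] [-2.8008 12.9265  5.6551] [2.1893 0.4976 0.063 ]
```

View pics/a2.png

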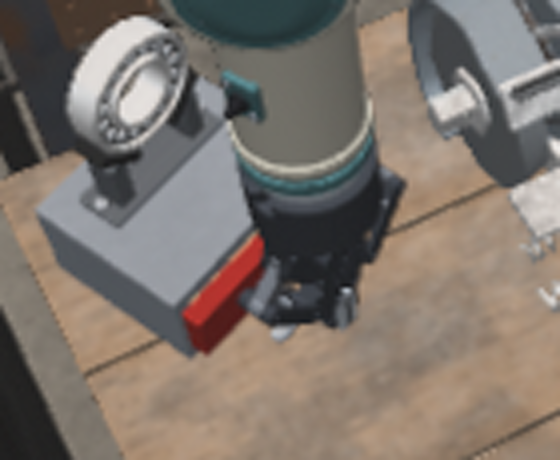

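The red front now sits against the cabinet. I'll push once more and see whether it's a rigid stop.

```bash
python3 -m inch '{"delta_pos":[[0,-9,0],[0,-9,0]],"rotation":[[0,0,0.03],[0,0,0]]}'; python3 -m inch '{"delta_pos":[[0,10,0],[0,20,0],[0,30,0],[-30,20,0],[-50,0,0],[-50,0,0],[-50,0,0],[-40,0,0],[0,0,0]],"rotation":[[0,0,0],[0,0,0],[0,0,0],[0,0,0],[0,0,0],[0,0,0],[0,0,0],[0,0,0],[0,0,0]]}' 1
python3 - <<'E'
from h import *
np.set_printoptions(precision=4,suppress=True)
p,M,s=tool();print(p,M)
w=arm.camera_params("wrist");im=arm.camera("wrist")[:,:,::-1].copy();np.save("w2.npy",w,allow_pickle=True)
cv2.imwrite("pics/w2.png",im)
for q in([.6,-.21,.07],[.63,-.003,.09]):print(proj(w,q))
E
```

```text
clock: 5.5
position: [0.5734, -0.1571, 0.0271]
eef_rot: [0.683, -0.103, 0.701, 0.177]
ft_force: [-4.8, 21.7, 13.1]
grip_width: 0.004
clock: 6.4
position: [0.5551, -0.1041, 0.2639]
eef_rot: [0.688, -0.111, 0.696, 0.172]
ft_force: [0.4, 0.1, 0.1]
grip_width: 1.002
[ 0.5551 -0.1041  0.2639] [[-0.0276 -0.3906  0.9201]
 [ 0.0824  0.9165  0.3915]
 [-0.9962  0.0867  0.0069]]
[277.6391 294.4337]
[386.7034 137.8258]
```

View pics/w2.png

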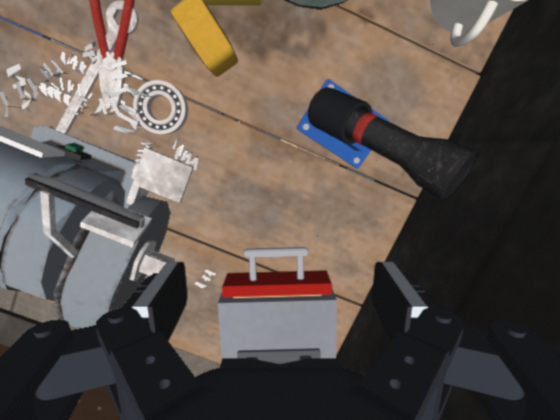

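The handle is at (246..306,253) and the red front almost closes against the cabinet, with a thin pale line at about y=296. I'll measure the gap.

Run:
```python
from h import *
np.set_printoptions(precision=4,suppress=True)
w=np.load("w2.npy",allow_pickle=True).item();u=np.array([.407,-.914])
hm=plane(w,276,253,.039);fm=plane(w,277,299,.07);print(hm,fm,(fm-hm)[:2]@u)
h=plane(w,277,272,.045);print("red top front edge",(fm-h)[:2]@u,"back edge",(fm-plane(w,277,294,.045))[:2]@u)
im=cv2.imread("pics/w2.png");print(im[264:306:1,277].tolist())
```

```text
[ 0.5826 -0.1742  0.039 ] [ 0.6016 -0.2156  0.07  ] 0.04562687746881682
red top front edge 0.02305328780077966 back edge -0.006389685640072999
[[105, 133, 166], [104, 132, 164], [102, 130, 162], [101, 129, 161], [98, 126, 158], [94, 121, 152], [83, 106, 133], [52, 65, 93], [21, 27, 71], [16, 18, 70], [14, 17, 69], [14, 16, 69], [11, 13, 68], [14, 16, 69], [14, 16, 70], [15, 17, 70], [13, 15, 69], [12, 14, 69], [15, 18, 71], [14, 15, 74], [21, 24, 105], [26, 33, 150], [30, 36, 168], [29, 36, 172], [30, 37, 173], [30, 37, 173], [29, 36, 173], [31, 37, 173], [30, 35, 173], [30, 36, 173], [39, 48, 176], [71, 97, 185], [102, 136, 184], [82, 97, 115], [68, 64, 63], [68, 63, 60], [77, 72, 69], [109, 103, 100], [145, 138, 136], [154, 147, 144], [154, 146, 144], [153, 146, 144]]
```

The handle moved 41 mm, and it sits 45.6 mm out from the cabinet face. That matches 35 mm plus about 11 mm of drawer front, and it stopped rigidly at 22–27 N, so I take the drawer as home. Next is the torch.

```bash
cat >> h.py <<'E'
def togo(P,x,y):
    x=np.array(x,float);y=np.array(y,float);x/=np.linalg.norm(x);y-=x*(x@y);y/=np.linalg.norm(y);T=np.c_[x,y,np.cross(x,y)]
    p,M,s=tool();d=np.array(P)-p
    print("pos",p.round(4),"mm now axes",(1e3*M.T@d).round(1),"mm target axes",(1e3*T.T@d).round(1),"rotvec",R.from_matrix(M.T@T).as_rotvec().round(3),"q",s["joint_positions"].round(2),"F",s["ft_force"].round(1))
E
python3 - <<'E'
from h import *
th=np.radians(-9.1);c,s_=np.cos(th),np.sin(th)
togo([.50,.01,.28],[c,s_,-1],[-c,-s_,-1]);togo([.571,.006,.147],[c,s_,-1],[-c,-s_,-1])
E
```

```text
pos [ 0.5537 -0.1035  0.2613] mm now axes [ -7.3 126.6  -4.9] mm target axes [-63.3  37.  103.5] rotvec [-0.979 -0.351 -0.796] q [-0.35  0.27  1.44  0.07  1.49 -0.76] F [-0.4  0.1 -0.7]
pos [ 0.5537 -0.1035  0.2613] mm now axes [122.5  83.2  58.4] mm target axes [ 80.7  81.  110.8] rotvec [-0.979 -0.351 -0.796] q [-0.35  0.27  1.44  0.07  1.49 -0.76] F [-0.4  0.1 -0.7]
```

```bash
python3 -m inch '{"delta_pos":[[-2,32,-1],[-2,32,-1],[-2,32,-1],[-1,30,-1],[0,0,0],[0,0,0],[0,0,0],[0,0,0],[0,0,0],[0,0,0],[0,0,0],[0,0,0],[0,0,0],[0,0,0]],"rotation":[[0,0,0],[0,0,0],[0,0,0],[0,0,0],[-0.109,-0.039,-0.088],[-0.109,-0.039,-0.088],[-0.109,-0.039,-0.088],[-0.109,-0.039,-0.088],[-0.109,-0.039,-0.088],[-0.109,-0.039,-0.088],[-0.109,-0.039,-0.088],[-0.109,-0.039,-0.088],[-0.109,-0.039,-0.088],[0,0,0]]}'
python3 - <<'E'
from h import *
th=np.radians(-9.1);c,s_=np.cos(th),np.sin(th)
togo([.571,.006,.147],[c,s_,-1],[-c,-s_,-1])
E
```

```text
clock: 7.85
position: [0.4838, 0.0164, 0.2543]
eef_rot: [0.66, -0.641, 0.317, 0.231]
ft_force: [-0.6, 0.3, 0.5]
grip_width: 0.997
pos [0.4838 0.0164 0.2543] mm now axes [138.1  12.3   2.7] mm target axes [137.9  13.8   3.5] rotvec [ 0.042  0.01  -0.01 ] q [-0.07 -0.2   2.22 -0.16  0.35 -1.4 ] F [-0.6  0.3  0.5]
```

```bash
python3 -m inch '{"delta_pos":[[35,3,1],[35,3,1],[35,3,1],[33,3,0],[0,0,0]],"rotation":[[0.04,0.01,-0.01],[0,0,0],[0,0,0],[0,0,0],[0,0,0]]}'
python3 - <<'E'
from h import *
th=np.radians(-9.1);c,s_=np.cos(th),np.sin(th)
togo([.571,.006,.147],[c,s_,-1],[-c,-s_,-1])
w=arm.camera_params("wrist");im=arm.camera("wrist")[:,:,::-1].copy();np.save("w3.npy",w,allow_pickle=True)
cv2.imwrite("pics/w3.png",im)
for L in(0,32,58,110):print(proj(w,np.array([.605,.0006,.067])+np.array([c,s_,1])*L/1414))
E
```

```text
clock: 8.35
position: [0.5506, 0.008, 0.1828]
eef_rot: [0.672, -0.628, 0.33, 0.212]
ft_force: [0.9, 0.8, -0.1]
grip_width: 1.001
pos [0.5506 0.008  0.1828] mm now axes [39.8 10.7  1.9] mm target axes [39.8 10.8  1.2] rotvec [-0.01  -0.019 -0.004] q [-0.05  0.03  2.26 -0.96  0.12 -0.52] F [ 0.9  0.8 -0.1]
[283.38292788 150.38724797]
[283.5984508  188.40598401]
[283.76318325 217.46516611]
[284.06770997 271.18437458]
```

View pics/w3.png

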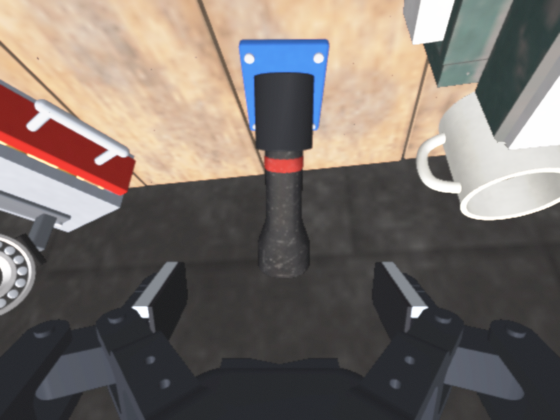

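The wrist view shows the torch upright at x≈284, with the mouth rim at y≈150, the ring at 165, the neck at about 222 and the end at about 272. That matches the model projection, so grip = (0.627,-0.003,0.090). Joint 5 is close to its limit at 45°. The pads' plane holds the torch line at any pitch, so I'll use a steeper approach, 27° from vertical.

```bash
python3 -m inch '{"delta_pos":[[-10,0,0],[0,0,0],[0,0,0],[0,0,0]],"rotation":[[0,0,-0.1],[0,0,-0.1],[0,0,-0.1],[0,0,0]]}'
cat > g.py <<'E'
from h import *
def go(k,al=27,g=(.6273,-.003,.0896)):
    th=np.radians(-9.1);a=np.radians(al);c,s=np.cos(th),np.sin(th);x=np.array([c*np.sin(a),s*np.sin(a),-np.cos(a)])
    togo(np.array(g)+x*(.0187-k),x,[-c*np.cos(a),-s*np.cos(a),-np.sin(a)])
E
python3 -c "
from g import *
go(.08);go(0)"
```

```text
clock: 8.8
position: [0.5348, 0.0042, 0.2747]
eef_rot: [0.695, -0.649, 0.271, 0.15]
ft_force: [1.2, 0.1, 0.3]
grip_width: 0.999
pos [0.5348 0.0042 0.2747] mm now axes [127.5  70.3   7.7] mm target axes [145.6   1.6   7.5] rotvec [-0.026 -0.008  0.491] q [-0.05 -0.14  2.28 -1.17  0.11 -0.32] F [1.2 0.1 0.3]
pos [0.5348 0.0042 0.2747] mm now axes [198.  108.1   7.8] mm target axes [225.6   1.6   7.5] rotvec [-0.026 -0.008  0.491] q [-0.05 -0.14  2.28 -1.17  0.11 -0.32] F [1.2 0.1 0.3]
```

I had the sign wrong: it has to be +z, away from the limit.

```bash
python3 -m inch '{"delta_pos":[[0,0,0],[0,0,0],[0,0,0],[0,0,0]],"rotation":[[0,0,0.12],[0,0,0.12],[0,0,0.12],[0,0,0.12]]}'
python3 -c "
from g import *
go(.08);go(0)"
```

```text
clock: 9.2
position: [0.5333, -0.0222, 0.2738]
eef_rot: [0.666, -0.614, 0.37, 0.204]
ft_force: [-0.7, -2.5, -0.1]
grip_width: 1.0
pos [ 0.5333 -0.0222  0.2738] mm now axes [134.8  41.9  42.8] mm target axes [143.6   3.6  33.8] rotvec [-0.055 -0.074  0.258] q [-0.08 -0.11  2.08 -0.29  0.47 -1.21] F [-0.7 -2.5 -0.1]
pos [ 0.5333 -0.0222  0.2738] mm now axes [212.   62.5  48.1] mm target axes [223.6   3.6  33.8] rotvec [-0.055 -0.074  0.258] q [-0.08 -0.11  2.08 -0.29  0.47 -1.21] F [-0.7 -2.5 -0.1]
```

```bash
python3 -m inch '{"delta_pos":[[0,0,17],[0,0,17],[0,0,0]],"rotation":[[-0.03,-0.04,0.13],[-0.03,-0.04,0.13],[0,0,0]]}'
python3 -c "
from g import *
go(.08);go(0)"
```

```text
clock: 9.5
position: [0.5423, 0.0163, 0.2753]
eef_rot: [0.631, -0.568, 0.412, 0.332]
ft_force: [1.1, -0.9, 0.7]
grip_width: 1.0
pos [0.5423 0.0163 0.2753] mm now axes [143.6   5.2  -8.5] mm target axes [143.6   6.8  -5.6] rotvec [ 0.007  0.021 -0.012] q [-0.09 -0.02  1.85 -0.01  0.86 -1.51] F [ 1.1 -0.9  0.7]
pos [0.5423 0.0163 0.2753] mm now axes [223.5   4.2 -10.2] mm target axes [223.6   6.8  -5.6] rotvec [ 0.007  0.021 -0.012] q [-0.09 -0.02  1.85 -0.01  0.86 -1.51] F [ 1.1 -0.9  0.7]
```

```bash
python3 -m inch '{"delta_pos":[[35,2,-2],[36,2,-2],[36,2,-2],[36,0,-1],[0,0,0]],"rotation":[[0.007,0.02,-0.01],[0,0,0],[0,0,0],[0,0,0],[0,0,0]]}'
python3 - <<'E'
from g import *
go(0)
w=arm.camera_params("wrist");im=arm.camera("wrist")[:,:,::-1].copy();np.save("w4.npy",w,allow_pickle=True)
th=np.radians(-9.1)
for L in(0,32,58,110):
    q=proj(w,np.array([.605,.0006,.067])+np.array([np.cos(th),np.sin(th),1])*L/1414);print(q);cv2.circle(im,tuple(int(v) for v in q.round()),3,(0,255,0),1)
cv2.imwrite("pics/w4.png",im)
E
```

```text
clock: 10.0
position: [0.5994, 0.0021, 0.1409]
eef_rot: [0.633, -0.571, 0.414, 0.318]
ft_force: [-0.9, 0.2, -0.7]
grip_width: 0.998
pos [0.5994 0.0021 0.1409] mm now axes [77.3 -1.5 -0.8] mm target axes [77.3 -2.  -0.6] rotvec [-0.004  0.003  0.006] q [-0.1   0.19  1.99 -0.06  0.48 -1.46] F [-0.9  0.2 -0.7]
[278.26023834 179.67027051]
[278.43393766 227.06274964]
[278.57570698 265.74338198]
[278.8609781  343.57733874]
```

View pics/w4.png

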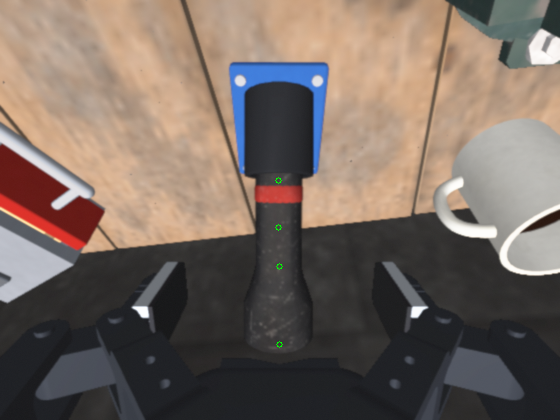

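The model points lie right on the torch midline (x≈278), with the mouth at y≈180 and the end at y≈344. I'll advance and grip.

```bash
python3 -m inch '{"delta_pos":[[25,-1,0],[25,-1,-1],[20,0,0],[6,0,0],[0,0,0]],"rotation":[[0,0,0],[0,0,0],[0,0,0],[0,0,0],[0,0,0]]}'
python3 -c "
from g import *
go(0)"
```

```text
clock: 10.55
position: [0.6364, -0.003, 0.0834]
eef_rot: [0.636, -0.574, 0.409, 0.314]
ft_force: [-0.3, -0.4, -0.3]
grip_width: 1.002
pos [ 0.6364 -0.003   0.0834] mm now axes [ 9.   5.3 -1.5] mm target axes [ 9.1  5.1 -1.4] rotvec [-0.004  0.005  0.023] q [-0.1   0.31  2.01 -0.07  0.33 -1.45] F [-0.3 -0.4 -0.3]
```

```bash
python3 -m inch '{"delta_pos":[[9,5,-1],[2,2,-0.5],[0,0,0]],"rotation":[[0,0,0.02],[0,0,0],[0,0,0]]}' && python3 -c "
from g import *
go(0)" && python3 -m inch '{"delta_pos":[[0,0,0],[0,0,0],[0,0,0],[0,0,0],[0,0,0],[0,0,0],[0,0,0]],"rotation":[[0,0,0],[0,0,0],[0,0,0],[0,0,0],[0,0,0],[0,0,0],[0,0,0]]}' -1 60
python3 -c "
from g import *
go(0)"
```

```text
clock: 10.85
position: [0.6353, -0.0039, 0.0736]
eef_rot: [0.634, -0.571, 0.413, 0.319]
ft_force: [-0.3, 0.2, -0.5]
grip_width: 1.004
pos [ 0.6353 -0.0039  0.0736] mm now axes [ 0.8 -0.1 -0.3] mm target axes [ 0.8 -0.1 -0.3] rotvec [-0.004  0.006  0.007] q [-0.1   0.33  2.01 -0.06  0.33 -1.46] F [-0.3  0.2 -0.5]
clock: 11.55
position: [0.6354, -0.004, 0.0754]
eef_rot: [0.634, -0.571, 0.412, 0.318]
ft_force: [-0.7, 0.3, 0.7]
grip_width: 0.336
pos [ 0.6354 -0.004   0.0754] mm now axes [ 2.3  0.9 -0.3] mm target axes [ 2.3  0.8 -0.3] rotvec [-0.004  0.006  0.01 ] q [-0.1   0.33  2.01 -0.06  0.33 -1.46] F [-0.7  0.3  0.7]
```

```bash
python3 -m inch '{"delta_pos":[[-2.5,-7.5,0],[-3,-9.5,0]],"rotation":[[0,0,0],[0,0,0]]}' && python3 -m inch '{"delta_pos":[[-4.6,-14.3,0],[-4.6,-14.3,0],[-4.6,-14.3,0],[-4.6,-14.3,0],[-4.6,-14.3,0],[-4.6,-14.3,0],[0,0,0]],"rotation":[[0,0,0],[0,0,0],[0,0,0],[0,0,0],[0,0,0],[0,0,0],[0,0,0]]}'
python3 -c "
from g import *
go(0)"
```

```text
clock: 11.75
position: [0.6454, -0.0058, 0.0858]
eef_rot: [0.633, -0.57, 0.414, 0.32]
ft_force: [0.8, -0.2, -3.1]
grip_width: 0.339
clock: 12.45
position: [0.7115, -0.017, 0.1516]
eef_rot: [0.632, -0.568, 0.417, 0.323]
ft_force: [-3.9, -0.9, -0.7]
grip_width: 0.34
pos [ 0.7115 -0.017   0.1516] mm now axes [ 3.58e+01  1.04e+02 -1.00e-01] mm target axes [ 35.2 104.2   0.5] rotvec [-0.004  0.005 -0.005] q [-0.11  0.33  1.74 -0.03  0.6  -1.51] F [-3.9 -0.9 -0.7]
```

The torch is out; it was drawn about 108 mm along the axis. Next I'll lift it back to a pre-pose in line with the bore and turn it there.

```bash
cat > f.py <<'E'
from h import *
def fin(back,z,bore=(.635,-.2805),az=-66.,pit=0.):
    u=np.array([np.cos(np.radians(az)),np.sin(np.radians(az)),0]);Z=np.array([0,0,1.])
    x=-.309*u-.951*Z;y=-.951*u+.309*Z
    g=np.array([*bore,z])-u*(.118+back)
    togo(g+.0187*x,x,y)
E
python3 -c "
from f import *
fin(.1,.25)"
```

```text
pos [ 0.7115 -0.017   0.1516] mm now axes [-142.6  102.9  -84.5] mm target axes [ -72.3   38.4 -177.1] rotvec [1.012 0.083 0.71 ] q [-0.11  0.33  1.74 -0.03  0.6  -1.51] F [-3.9 -0.9 -0.7]
```

```bash
python3 -m inch '{"delta_pos":[[-35,0,0],[-35,15,-10],[-30,30,-25],[-22,30,-25],[-20,28,-24],[0,0,0],[0,0,0],[0,0,0],[0,0,0],[0,0,0],[0,0,0],[0,0,0],[0,0,0],[0,0,0],[0,0,0]],"rotation":[[0,0,0],[0,0,0],[0,0,0],[0,0,0],[0,0,0],[0.112,0.009,0.079],[0.112,0.009,0.079],[0.112,0.009,0.079],[0.112,0.009,0.079],[0.112,0.009,0.079],[0.112,0.009,0.079],[0.112,0.009,0.079],[0.112,0.009,0.079],[0.112,0.009,0.079],[0,0,0]]}'
python3 -c "
from f import *
fin(.1,.25);fin(.1,.15)"
```

```text
clock: 13.95
position: [0.5428, -0.0798, 0.2367]
eef_rot: [0.662, -0.022, 0.707, 0.246]
ft_force: [-0.5, -0.2, -2.1]
grip_width: 0.336
pos [ 0.5428 -0.0798  0.2367] mm now axes [5.2 1.4 2.5] mm target axes [5.2 1.4 2.6] rotvec [-0.03   0.008 -0.01 ] q [-0.42  0.35  1.44  0.22  1.6  -0.83] F [-0.5 -0.2 -2.1]
pos [ 0.5428 -0.0798  0.2367] mm now axes [100.  -30.4   2.6] mm target axes [100.3 -29.5   2.6] rotvec [-0.03   0.008 -0.01 ] q [-0.42  0.35  1.44  0.22  1.6  -0.83] F [-0.5 -0.2 -2.1]
```

```bash
python3 -m inch '{"delta_pos":[[25,-7,1],[25,-7,1],[25,-8,1],[15,-5,0],[5,-2,0],[0,0,0]],"rotation":[[-0.03,0.008,-0.01],[0,0,0],[0,0,0],[0,0,0],[0,0,0],[0,0,0]]}'
python3 - <<'E'
from f import *
fin(.1,.15)
w=arm.camera_params("wrist");im=arm.camera("wrist")[:,:,::-1].copy();np.save("w5.npy",w,allow_pickle=True);cv2.imwrite("pics/w5.png",im)
a=arm.camera("scene")[:,:,::-1];cv2.imwrite("pics/s5.png",a);b=arm.camera("top")[:,:,::-1];cv2.imwrite("pics/t5.png",b)
A=cv2.resize(a[115:265,160:310],(400,400),interpolation=cv2.INTER_CUBIC);B=cv2.resize(b[135:235,285:385],(400,400),interpolation=cv2.INTER_CUBIC)
C=np.vstack([np.hstack([A,B]),np.zeros((0,800,3),np.uint8)]);D=cv2.resize(im[:300],None,fx=.66,fy=.66)
D=np.hstack([D,np.zeros((D.shape[0],800-D.shape[1],3),np.uint8)]);cv2.imwrite("pics/c5.png",np.vstack([C,D]))
E
```

```text
clock: 14.55
position: [0.5493, -0.0781, 0.1367]
eef_rot: [0.666, -0.049, 0.7, 0.254]
ft_force: [0.4, 0.9, -2.1]
grip_width: 0.337
pos [ 0.5493 -0.0781  0.1367] mm now axes [ 5.4  2.6 -4. ] mm target axes [ 5.5  2.5 -4. ] rotvec [0.018 0.01  0.019] q [-0.4   0.41  1.58  0.21  1.36 -0.91] F [ 0.4  0.9 -2.1]
```

View pics/c5.png

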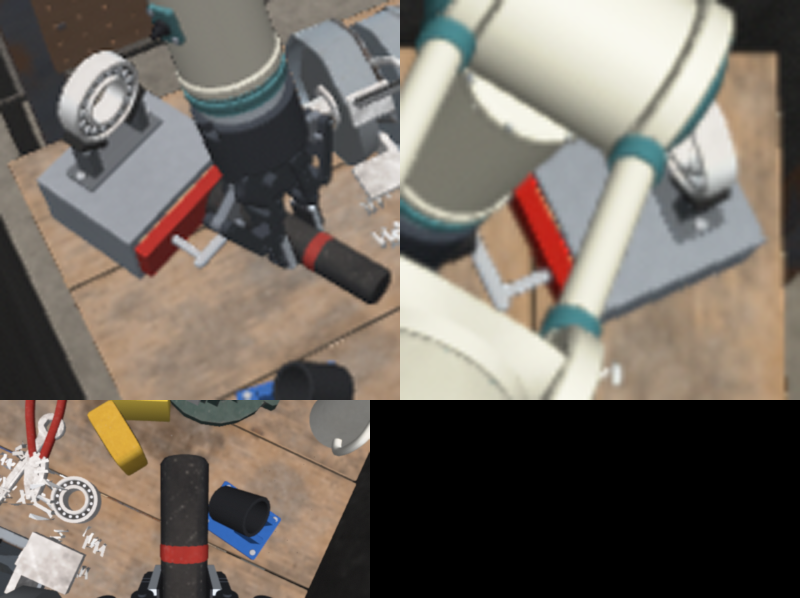

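The drawer is shut and the torch is held roughly level, with the holder empty. The wrist camera looks tailward and doesn't see the bearing. So I'll refine the bore from the scene0 and top0 images and check it with an overlay.

Run:
```python
from h import *
np.set_printoptions(precision=4,suppress=True)
s=arm.camera_params("scene");t=arm.camera_params("top")
u=np.array([np.cos(np.radians(-66)),np.sin(np.radians(-66)),0]);v=np.array([-u[1],u[0],0]);Z=np.array([0,0,1.])
for n,f,box in(("scene","scene0",(178,128,220,180)),("top","top0",(338,145,376,192))):
    im=cv2.imread(f"pics/{f}.png");x0,y0,x1,y1=box;c=cv2.resize(im[y0:y1,x0:x1],None,fx=8,fy=8,interpolation=cv2.INTER_CUBIC)
    g=cv2.cvtColor(c,cv2.COLOR_BGR2GRAY)
    if n=="top":
        m=(g>175).astype(np.uint8)
        cs,h=cv2.findContours(m,cv2.RETR_CCOMP,cv2.CHAIN_APPROX_NONE);k=max(cs,key=cv2.contourArea)
        print(n,[(x/8+o) for x,o in zip(cv2.minAreaRect(k)[0],(x0-.44,y0-.44))],np.array(cv2.minAreaRect(k)[1])/8,cv2.minAreaRect(k)[2])
tt=lambda p:p[:2]@v[:2]
print("lateral: handle0",tt(np.array([.5655,-.1378])),"handle home",tt(np.array([.5826,-.1742])),"front",tt(np.array([.6016,-.214])),"bore tri",tt(np.array([.6375,-.2817])),"top silh",tt(plane(t,357.5,168,.15)), "back edge mid",tt((plane(t,375.8,195,.07)+plane(t,352.5,147,.07))/2),"bore on z .15: scene",plane(s,198,154,.15),"top",plane(t,354,166,.15))
B=np.array([.635,-.2805,.15])
out=[]
for p,f,(x0,y0,x1,y1) in((s,"scene0",(173,123,223,193)),(t,"top0",(330,140,380,210))):
    im=cv2.imread(f"pics/{f}.png");k=8;c=cv2.resize(im[y0:y1,x0:x1],None,fx=k,fy=k,interpolation=cv2.INTER_CUBIC)
    for r,dd,col in((.040,0,(0,255,0)),(.014,0,(0,0,255)),(.04,.022,(255,0,0))):
        P=np.array([(proj(p,B+u*dd+r*(np.cos(a)*v+np.sin(a)*Z))-[x0,y0]+.5)*k for a in np.linspace(0,6.28,60)]).round().astype(int)
        cv2.polylines(c,[P],True,col,1)
    out.append(c)
cv2.imwrite("pics/ov.png",np.hstack(out))
```

```text
top [356.49749618530274, 169.12249618530274] [37.875 44.625] 0.0
lateral: handle0 0.4605616468810455 handle home 0.4613780603987749 front 0.4625473056995675 bore tri 0.46780751689270506 top silh 0.46033235292513514 back edge mid 0.46051500456003114 bore on z .15: scene [ 0.6371 -0.282   0.15  ] top [ 0.638 -0.282  0.15 ]
```

View pics/ov.png

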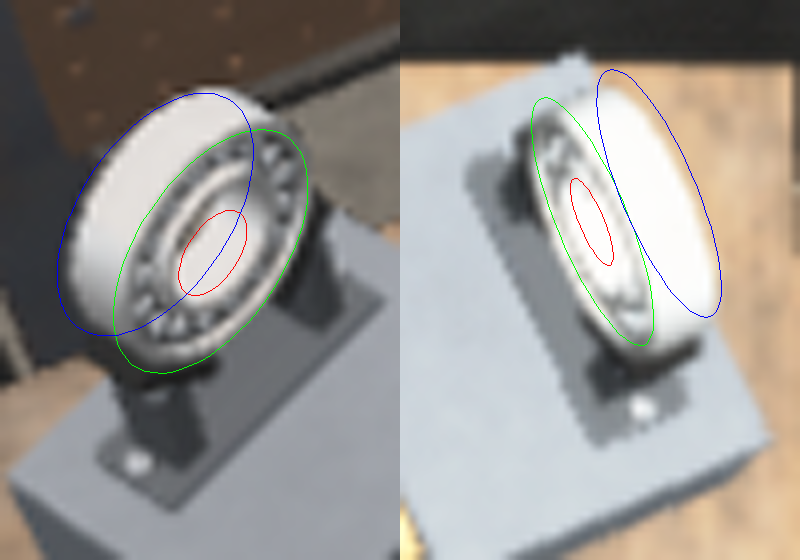

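The overlay is within 2 px. Actual sits about 3 mm towards −x, which agrees with the cabinet's centreline, so bore = (0.631,-0.281,0.150). Now I'll check the torch's pitch in the hand.

```bash
sed -i 's/bore=(.635,-.2805)/bore=(.631,-.281)/' f.py
python3 - <<'E'
from f import *
np.set_printoptions(precision=4,suppress=True)
w=np.load("w5.npy",allow_pickle=True).item();s=arm.camera_params("scene")
p,M,_=tool();a=M@[-.309,-.951,0];G=p-.0187*M[:,0];print("grip",G,"axis",a)
print("pred tail s",proj(s,G-.083*a),"w",proj(w,G-.083*a),"ring s",proj(s,G-.024*a),"w",proj(w,G-.024*a))
im=cv2.imread("pics/s5.png");h=cv2.cvtColor(im,cv2.COLOR_BGR2HSV);g=h[:,:,2]
r=cv2.inRange(h,(0,120,50),(8,255,255));r[:, :265]=0;r[:195]=0;r[230:]=0;r[:,300:]=0
rc=np.argwhere(r)[:,::-1].mean(0)
# torch tail part: dark blob right of ring
m=((g<85)*255).astype(np.uint8);k=np.zeros_like(m);k[195:235,282:312]=m[195:235,282:312]
n,l,st,ce=cv2.connectedComponentsWithStats(k);i=1+np.argmax(st[1:,4]);pts=np.argwhere(l==i)[:,::-1].astype(np.float32);br=cv2.minAreaRect(pts)
print("scene ring",rc,"tail blob",br,cv2.boxPoints(br).round(1).tolist(),cv2.fitLine(pts,2,0,.01,.01).ravel())
iw=cv2.imread("pics/w5.png");hw=cv2.cvtColor(iw,cv2.COLOR_BGR2HSV);rw=cv2.inRange(hw,(0,120,50),(8,255,255));rw[:,:235]=0;rw[:,330:]=0;rw[:150]=0
q=np.argwhere(rw)[:,::-1];print("wrist ring",q.mean(0),q.min(0),q.max(0)); d=hw[:,279,2];print("wrist column",d[60:110:2].tolist())
print(tri((s,*rc),(w,*q.mean(0))))
e=[]
for y in(100,130,160,190):
    row=np.where(hw[y,235:330,2]<70)[0]+235;e.append((y,row.min(),row.max()))
print(e)
E
```

```text
grip [ 0.5521 -0.0836  0.1559] axis [ 0.4189 -0.9078  0.0208]
pred tail s [302.1374 223.3892] w [279.7704  98.2227] ring s [279.4629 208.421 ] w [279.5791 231.5355]
scene ring [277.4384 208.1644] tail blob ((291.76470947265625, 216.55880737304688), (27.61127281188965, 14.234380722045898), 30.963754653930664) [[276.29998779296875, 215.60000610351562], [283.6000061035156, 203.39999389648438], [307.29998779296875, 217.60000610351562], [299.8999938964844, 229.8000030517578]] [  0.8088   0.5881 292.705  216.8736]
wrist ring [278.7691 233.2089] [243 218] [315 248]
wrist column [137, 134, 129, 123, 122, 122, 122, 118, 118, 119, 116, 78, 54, 51, 53, 55, 55, 55, 55, 56, 54, 53, 53, 54, 56]
(array([ 0.5437, -0.0638,  0.154 ]), [np.float64(1.9), np.float64(1.9)])
[(100, np.int64(244), np.int64(315)), (130, np.int64(244), np.int64(315)), (160, np.int64(244), np.int64(329)), (190, np.int64(244), np.int64(313))]
```

The predicted and measured tail and ring pixels agree within about 2 px, so the torch sits in the hand as modelled. Now the final approach.

```bash
python3 -c "
from f import *
fin(.05,.15);fin(0.0,.15)"
```

```text
pos [ 0.5501 -0.0785  0.138 ] mm now axes [ -7.4 -43.7  -9.2] mm target axes [ -8.2 -43.7  -8.5] rotvec [0.018 0.011 0.021] q [-0.4   0.41  1.58  0.21  1.36 -0.91] F [ 0.3  0.3 -0.6]
pos [ 0.5501 -0.0785  0.138 ] mm now axes [-21.8 -91.6  -9.8] mm target axes [-23.6 -91.3  -8.5] rotvec [0.018 0.011 0.021] q [-0.4   0.41  1.58  0.21  1.36 -0.91] F [ 0.3  0.3 -0.6]
```

```bash
python3 -m inch '{"delta_pos":[[-3,-10,-4],[-4,-15,-4],[-4,-15,-1],[-2,-10,0],[0,0,0],[0,0,0]],"rotation":[[0.018,0.011,0.02],[0,0,0],[0,0,0],[0,0,0],[0,0,0],[0,0,0]]}'; python3 -c "
from f import *
fin(0.0,.15)"
```

```text
clock: 15.3
position: [0.5665, -0.134, 0.1389]
eef_rot: [0.663, -0.04, 0.703, 0.252]
ft_force: [-0.8, 0.7, -1.6]
grip_width: 0.34
pos [ 0.5665 -0.134   0.1389] mm now axes [ -4.7 -37.   -0.9] mm target axes [ -5.  -37.   -0.9] rotvec [0.003 0.007 0.008] q [-0.48  0.46  1.49  0.2   1.43 -0.95] F [-0.8  0.7 -1.6]
```

```bash
python3 -m inch '{"delta_pos":[[-1,-12,0],[-1,-12,0],[-2,-10,-1],[0,-3,0],[0,0,0],[0,0,0]],"rotation":[[0,0.005,0.008],[0,0,0],[0,0,0],[0,0,0],[0,0,0],[0,0,0]]}'; python3 -c "
from f import *
fin(0.0,.15)"
```

```text
clock: 15.9
position: [0.5815, -0.17, 0.1298]
eef_rot: [0.66, -0.037, 0.706, 0.255]
ft_force: [0.6, 0.7, -1.3]
grip_width: 0.339
pos [ 0.5815 -0.17    0.1298] mm now axes [-1.6  2.9  0.1] mm target axes [-1.6  2.9  0.1] rotvec [ 0.003  0.    -0.002] q [-0.51  0.52  1.43  0.19  1.46 -0.98] F [ 0.6  0.7 -1.3]
```

```bash
python3 -m inch '{"delta_pos":[[-2,3,0],[0,0,0],[0,0,0]],"rotation":[[0,0,0],[0,0,0],[0,0,0]]}'
python3 - <<'E'
from f import *
np.set_printoptions(precision=4,suppress=True)
fin(0,.15)
s=arm.camera_params("scene");w=arm.camera_params("wrist");iw=arm.camera("wrist")[:,:,::-1].copy();im=arm.camera("scene")[:,:,::-1].copy();cv2.imwrite("pics/s6.png",im);t=arm.camera("top")[:,:,::-1].copy();cv2.imwrite("pics/t6.png",t)
p,M,_=tool();a=M@[-.309,-.951,0];a/=np.linalg.norm(a);G=p-.0187*M[:,0];print("axis",a,"lens",G+.078*a,"tail",G-.083*a)
n=np.cross(a,s["extrinsics"][:3,3]-G);n/=np.linalg.norm(n)
g=cv2.cvtColor(im,cv2.COLOR_BGR2GRAY).astype(np.float32)
for d in(-.078,-.07,-.062,-.054,-.046,.035,.045,.055,.065,.074):
    off=np.arange(-.045,.0451,.001);q=np.array([proj(s,G+d*a+o*n) for o in off]).astype(np.float32)
    print(d,cv2.remap(g,q[:,0].reshape(1,-1),q[:,1].reshape(1,-1),1).ravel()[::3].astype(int).tolist())
ww=proj(w,G-.083*a);print("wrist tail pred",ww,cv2.cvtColor(iw,cv2.COLOR_BGR2GRAY)[60:130:3,279].tolist())
E
```

```text
clock: 16.2
position: [0.58, -0.1668, 0.1333]
eef_rot: [0.66, -0.037, 0.706, 0.256]
ft_force: [0.1, 0.2, -1.9]
grip_width: 0.335
pos [ 0.58   -0.1668  0.1333] mm now axes [ 0.6 -1.5  0.1] mm target axes [ 0.6 -1.5  0.1] rotvec [ 0.004  0.    -0.003] q [-0.51  0.51  1.43  0.19  1.46 -0.98] F [ 0.1  0.2 -1.9]
axis [ 0.4099 -0.9121 -0.0033] lens [ 0.6145 -0.2434  0.1507] tail [ 0.5485 -0.0966  0.1512]
-0.078 [132, 129, 129, 133, 137, 136, 134, 137, 141, 138, 92, 31, 32, 29, 30, 28, 28, 29, 32, 36, 59, 135, 165, 162, 156, 150, 149, 146, 143, 103, 104]
-0.07 [130, 133, 136, 137, 140, 141, 141, 144, 147, 148, 83, 35, 43, 51, 58, 59, 61, 58, 59, 58, 73, 142, 154, 153, 141, 110, 111, 134, 149, 149, 152]
-0.062 [142, 136, 133, 133, 136, 139, 144, 149, 151, 144, 61, 34, 42, 50, 59, 60, 59, 58, 56, 55, 62, 96, 108, 143, 151, 147, 142, 141, 143, 148, 151]
-0.054 [149, 150, 148, 150, 148, 145, 141, 142, 145, 139, 61, 35, 43, 54, 60, 58, 55, 56, 58, 59, 86, 137, 144, 143, 144, 144, 147, 147, 147, 152, 161]
-0.046 [142, 141, 136, 126, 134, 133, 131, 136, 140, 125, 42, 36, 44, 52, 59, 59, 60, 62, 64
[... 177 characters left out ...]
39, 38, 38, 42, 42]
0.045 [159, 158, 158, 151, 77, 42, 43, 43, 42, 43, 45, 45, 41, 41, 50, 68, 54, 37, 40, 39, 37, 37, 39, 41, 42, 42, 41, 42, 41, 37, 39]
0.055 [157, 158, 158, 140, 48, 42, 43, 43, 49, 71, 71, 56, 53, 43, 53, 45, 37, 40, 41, 41, 41, 42, 47, 50, 51, 50, 44, 43, 42, 42, 45]
0.065 [157, 157, 157, 127, 41, 44, 50, 50, 59, 85, 77, 70, 59, 58, 44, 37, 40, 42, 42, 42, 42, 43, 46, 53, 54, 45, 39, 38, 39, 41, 43]
0.074 [160, 160, 155, 119, 73, 77, 85, 86, 83, 84, 83, 78, 78, 69, 43, 47, 48, 46, 43, 42, 42, 42, 42, 41, 38, 41, 41, 41, 42, 43, 43]
wrist tail pred [278.3634  98.0321] [137, 136, 137, 136, 133, 134, 136, 123, 49, 49, 52, 51, 53, 52, 50, 51, 52, 51, 49, 50, 49, 48, 50, 47]
```

Run:
```python
from f import *
np.set_printoptions(precision=4,suppress=True)
s=arm.camera_params("scene");w=arm.camera_params("wrist");iw=cv2.cvtColor(arm.camera("wrist"),cv2.COLOR_RGB2GRAY).astype(np.float32);g=cv2.cvtColor(cv2.imread("pics/s6.png"),cv2.COLOR_BGR2GRAY).astype(np.float32)
p,M,_=tool();a=M@[-.309,-.951,0];a/=np.linalg.norm(a);G=p-.0187*M[:,0]
for nm,c,im,D in(("scene",s,g,np.arange(-.078,-.044,.002)),("wrist",w,iw,np.arange(-.078,-.036,.004))):
    n=np.cross(a,c["extrinsics"][:3,3]-G);n/=np.linalg.norm(n);C=[];W=[];off=np.arange(-.026,.0261,.0005)
    for d in D:
        q=np.array([proj(c,G+d*a+o*n) for o in off]).astype(np.float32);r=cv2.remap(im,q[:,0].reshape(1,-1),q[:,1].reshape(1,-1),1).ravel()
        e=off[np.where(r<90)[0]];e=e[abs(e)<.022];C.append((e.min()+e.max())/2);W.append(e.max()-e.min())
    k=np.polyfit(D,C,1);kw=np.polyfit(D,np.array(W)/np.mean(W),1)
    print(nm,"n",n,"tilt deg",np.degrees(k[0]),"offset at grip mm",k[1]*1e3,"centres",1e3*np.array(C),"widths",1e3*np.array(W))
    z=(c["extrinsics"][:3,3]-G);print(" depth from width slope -> tilt deg",np.degrees(-kw[0]*np.linalg.norm(z)))
```

```text
scene n [-0.831  -0.3748  0.411 ] tilt deg -2.176677898168568 offset at grip mm -2.1642156862744835 centres [ 0.75  0.5   0.75  0.25  0.25  0.25  0.25  0.5   0.75  1.    0.25  0.
 -0.25 -0.25 -0.5  -0.75 -0.5 ] widths [30.5 31.  30.5 30.5 30.5 30.5 30.5 31.  32.5 32.  31.5 31.  30.5 30.5
 31.  31.5 32. ]
 depth from width slope -> tilt deg -44.898323701931425
wrist n [-0.9122 -0.4098  0.0025] tilt deg 1.9207107904953737 offset at grip mm 1.3079545454545687 centres [-0.5  -3.25 -0.5  -0.5  -0.5  -0.5  -0.25 -0.25 -0.25 -0.25 -0.25] widths [32.  37.5 32.  32.  32.  32.  31.5 31.5 31.5 31.5 31.5]
 depth from width slope -> tilt deg 17.137087140055268
```

The scene profile shows the torch about 5–6° nose-down and a few mm low against the 45° model. The first triangulation also had it leaning only about 40° in the loose tube, so this fits. I'll use the 40° model and level it.

```bash
cat > f2.py <<'E'
from h import *
A=np.array([-.225,-.974,0])/np.hypot(.225,.974);OFF=.0157
def fin(back=0,z=.15,bore=(.631,-.281),az=-66.):
    u=np.array([np.cos(np.radians(az)),np.sin(np.radians(az)),0]);Z=np.array([0,0,1.])
    x=A[0]*u+A[1]*Z;y=A[1]*u-A[0]*Z
    togo(np.array([*bore,z])-u*(.118+back)+OFF*x,x,y)
def chk():
    s=arm.camera_params("scene");w=arm.camera_params("wrist");p,M,_=tool();a=M@A;G=p-OFF*M[:,0];print("axis",a.round(4),"lens",(G+.078*a).round(4))
    for nm,c,D in(("scene",s,np.arange(-.079,-.044,.001)),("wrist",w,np.arange(-.078,-.036,.002))):
        im=cv2.cvtColor(arm.camera(nm),cv2.COLOR_RGB2GRAY).astype(np.float32);n=np.cross(a,c["extrinsics"][:3,3]-G);n/=np.linalg.norm(n);C=[];W=[];off=np.arange(-.026,.0261,.0002)
        for d in D:
            q=np.array([proj(c,G+d*a+o*n) for o in off]).astype(np.float32);r=cv2.remap(im,q[:,0].reshape(1,-1),q[:,1].reshape(1,-1),1).ravel()
            e=off[(r<90)&(abs(off)<.022)];C.append((e.min()+e.max())/2);W.append(e.max()-e.min())
        C=np.array(C);W=np.array(W);ok=abs(W-np.median(W))<.0015;k=np.polyfit(D[ok],C[ok],1)
        print(nm,"n",n.round(2),"tilt deg",np.degrees(k[0]).round(2),"mid mm",(1e3*C[ok].mean()).round(2),"W first/last",1e3*W[ok][:4].mean(),1e3*W[ok][-4:].mean())
E
python3 -c "
from f2 import *
chk();fin()"
```

```text
axis [ 0.4082 -0.9084 -0.0903] lens [ 0.614  -0.2424  0.141 ]
scene n [-0.81 -0.41  0.42] tilt deg -0.27 mid mm -0.97 W first/last 30.94999999999981 31.69999999999981
wrist n [-0.91 -0.41  0.  ] tilt deg 0.59 mid mm -0.39 W first/last 32.049999999999805 31.749999999999805
pos [ 0.5802 -0.1672  0.1331] mm now axes [-2.5 -2.5  0.1] mm target axes [-2.3 -2.7  0.1] rotvec [ 0.003  0.    -0.09 ] q [-0.51  0.51  1.43  0.19  1.46 -0.98] F [ 0.7 -0.4 -2. ]
```

```bash
python3 -m inch '{"delta_pos":[[-2,-2,0],[0,0,0],[0,0,0],[0,0,0]],"rotation":[[0.003,0,-0.1],[0,0,0],[0,0,0],[0,0,0]]}'; python3 -c "
from f2 import *
chk();fin()"
```

```text
clock: 16.9
position: [0.5812, -0.17, 0.1337]
eef_rot: [0.672, -0.071, 0.704, 0.221]
ft_force: [0.1, 0.5, -1.6]
grip_width: 0.338
axis [ 0.4066 -0.9136  0.0089] lens [ 0.6143 -0.2443  0.1497]
scene n [-0.84 -0.37  0.41] tilt deg -0.03 mid mm -1.01 W first/last 31.14999999999981 31.24999999999981
wrist n [-0.91 -0.41  0.  ] tilt deg 0.29 mid mm -0.36 W first/last 31.79999999999981 31.79999999999981
pos [ 0.5813 -0.1703  0.1334] mm now axes [-1.2  0.5  0.4] mm target axes [-1.2  0.5  0.4] rotvec [-0.001 -0.     0.009] q [-0.48  0.47  1.47  0.14  1.37 -0.94] F [ 0.4 -0.9 -1.3]
```

```bash
python3 -m inch '{"delta_pos":[[-2,0,0],[0,0,0],[0,0,0],[0,0,0],[0,0,0],[0,0,0]],"rotation":[[0,0,0],[0,0,0],[0,0,0],[0,0,0],[0,0,0],[0,0,0]]}'
python3 - <<'E'
from f2 import *
chk();fin();print(tool()[2]["joint_velocities"].round(3))
# drawer check: red front vs initial home picture, in scene; bystanders: compare scene0
a=cv2.imread("pics/scene0.png").astype(int);b=arm.camera("scene")[:,:,::-1].astype(int)
for n,(x0,y0,x1,y1) in dict(mug=(262,322,310,380),tape=(325,224,360,252),smallb=(318,193,346,222),bearing=(180,132,216,170)).items(): print(n,abs(a-b)[y0:y1,x0:x1].mean().round(2))
E
```

```text
clock: 17.6
position: [0.5816, -0.1719, 0.1345]
eef_rot: [0.671, -0.07, 0.704, 0.221]
ft_force: [-0.7, 0.1, -1.8]
grip_width: 0.338
axis [ 0.405  -0.9143  0.0072] lens [ 0.6146 -0.2463  0.1503]
scene n [-0.84 -0.37  0.41] tilt deg -0.12 mid mm -0.98 W first/last 31.19999999999981 30.799999999999812
wrist n [-0.91 -0.4   0.01] tilt deg 0.29 mid mm -0.37 W first/last 31.79999999999981 31.79999999999981
pos [ 0.5817 -0.1719  0.1345] mm now axes [0.2 1.8 0.7] mm target axes [0.2 1.8 0.7] rotvec [-0.002 -0.001  0.007] q [-0.48  0.47  1.47  0.14  1.38 -0.94] F [-0.  -0.8 -0.7]
[ 0.001  0.     0.001 -0.001 -0.002 -0.001]
mug 0.47
tape 0.55
smallb 0.33
bearing 14.86
```

```bash
python3 -c "
from h import *
a=cv2.imread('pics/scene0.png').astype(int);b=arm.camera('scene')[:,:,::-1].astype(int);d=abs(a-b).mean(2)[132:170,180:216]>25
print('changed cols',d.sum(0).tolist())
print(arm.job_done())"
```

```text
changed cols [0, 0, 0, 0, 0, 0, 0, 0, 0, 0, 0, 0, 0, 0, 0, 0, 0, 0, 0, 0, 2, 4, 6, 8, 10, 11, 14, 21, 22, 21, 22, 18, 17, 26, 31, 32]
the job is handed in; nothing more can be done
None
```

I pushed the red drawer home, drew the torch from its holder, and handed the job in at about 18 s with the torch held still in front of the bearing. No verdict came back.

- **Drawer:** the handle moved in about 41 mm and stopped dead, with the fingers at the same place on repeated pushes of 22–27 N. It ended 46 mm out from the cabinet face, which fits fully home. The wrist picture still showed a pale line about 2 px wide behind the drawer front. I took this for normal clearance and did not look at the drawer up close again.
- **Torch:** by my last estimate it is level within about 1° and lined up with the bore. The lens is about 38–40 mm from the bearing's front face and about 150 mm above the bench. The scene camera put the torch about 1.5–2 mm lower than that, which is within the calibration error.
- **First pose corrected:** the torch sat about 5° nose-down at first, because it had leaned to about 40° rather than 45° in the loose tube. I levelled it before finishing.
- **Bore position:** I located the bore from the scene and top pictures and the cabinet's centreline, to about 3 mm. I had used up my picture views, so I checked the final pose by numbers only.
- **Other objects:** the scene images of the mug, tape measure and small bearing are unchanged from the start. The only change around the big bearing is on the side towards the arm, probably the arm blocking part of the view, and I felt no contact force.

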